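# Put the blue pipette back on its rest

### The job

Pick up the blue pipette from the bench and lay it across the raised two-post pipette rest, its handle down in both notches and about centred on the rest. Set it down rather than dropping it, let go, and leave the orange pipette where it is.

Things in the scene. Friction and masses are not known exactly. Their poses are not given: they have to be found in the camera images.
- pipette_blue: Hand pipette (90 g), blue sleeve and button, lying on the bench. Handle: bar 130 long, 28 wide, 28 mm high. Origin: handle centre (balance point, place to grip across y), 14 mm above the bench. +x: along it to the thin nose (ends at 150 mm); -x: to the plunger button (ends at 97 mm, 22 mm wide); z up. A finger hook rises 12 mm above the handle at x = -52 to -62 mm.
- pipette_orange: A pipette of the same shape, size and axes, with orange sleeve and button, lying on the bench: a bystander to be left alone.
- rest: Pipette rest, fixed: dark base 130 x 80 x 10 mm, two posts at x = -40 and +40 mm with yellow notches 12 mm thick. Origin: centre of base underside, on the bench; x runs post to post, as a pipette lies on it (either way); z up. Notch floors 80 mm up, 36 mm wide; cheeks flare to 60 mm apart, 96 mm up. Lying pipette's origin: 94 mm up. Between notches: 68 mm free for fingers.
Not all that is in view belongs to the job. What is shaped like the pipette_blue but red is not meant.

How it is judged:
On the way:
1. blue pipette lowered on to the rest, under 15 mm above its seat, still in the fingers (horizontal distance between pipette_blue and rest below 0.03 m and z of pipette_blue in the frame of rest between 0.085 and 0.109 m and contact force between the fingers and pipette_blue above 0.5 N), for 0.1 s.
At the end, for the whole second after the job is handed in: Blue pipette at rest in both notches, either way round: handle centre within 20 mm along and 10 mm across of the rest's middle, 5 mm of seated height (94 mm), axis within 10 degrees; released. Orange pipette within 30 mm of its start (x of pipette_blue in the frame of rest between -0.02 and 0.02 m and y of pipette_blue in the frame of rest between -0.01 and 0.01 m and z of pipette_blue in the frame of rest between 0.089 and 0.099 m and angle between the x axis of pipette_blue and the x axis of rest, either way round below 0.175 rad and contact force between pipette_blue and rest above 0.2 N and linear speed of pipette_blue below 0.02 m/s and distance of pipette_orange from where it was at the start of the episode below 0.03 m); the robot touches nothing.
It fails at once if the orange pipette is moved by more than 30 mm (distance of pipette_orange from where it was at the start of the episode above 0.03 m).
It also fails if it takes over 35 s, if anything falls off the work surface, if the arm or the gripper's body presses on something with over 40 N, if the wrist force passes 120 N, or if a joint passes its speed limit or range.

### The arm

A 7-joint arm with a two-finger parallel gripper is mounted at the origin on the work surface. World frame = base frame: x ahead of the robot, y to its left, z up, the work surface at z = 0. Lengths are in m, angles in rad, forces in N, time in s.
With the tool pointing down it reaches from about 0.4 to 0.85 m from the base axis. Payload 6.9 kg.
Tool frame: the origin (TCP) lies midway between the tips of the shut fingers; the grasp point (between the pads) lies behind it (ctrl.pinch_z is the z of the grasp point in the tool frame, in m); z points along the fingers, y is the direction in which the jaws open and shut (so a half turn about z gives the same grasp; the last joint's range is limited). The gripper opens to 85 mm and grips with 20 to 120 N. Pads are 22 mm wide; open, the fingers measure 114 mm over their backs; the gripper's body (76 mm by 85 mm) begins 54 mm behind the grasp point. The pads swing forward as they close: fully open they stand 13 mm farther back than shut.
Start: joints at [-1.03, 0.507, -0.238, 1.5, 0.126, 1.149, -0.155], TCP at [0.263, 0.567, 0.231] pointing down, gripper open.
Joint ranges: [-3.08, 3.08], [-0.24, 2.05], [-1.43, 1.35], [0, 2.5], [-1.52, 4.66], [0.17, 1.96], [-2.89, 2.89]. Speed limits (rad/s): [2.39, 2.39, 3.14, 3.14, 3.14, 3.14, 3.14].

### API

Orientations are given as a unit quaternion [w, x, y, z].
In Python, from station import ctrl, get_state, vision, ticket, models gives the robot as it stands. Calls block until the motion is done:
- ctrl.movep(position, orientation): joint-space move of the TCP to a pose.
- ctrl.movel(position, frame=None, max_speed=0.15): straight line of the TCP; frame=None keeps the orientation; max_speed is the mean speed in m/s.
- ctrl.set_joints(angles): joint-space move.
- ctrl.ungrasp() and ctrl.close_gripper(force=None): open the fingers fully, or close them until they stop; force is the grip in N (None keeps the last).
- ctrl.pause(seconds).
- ctrl.ik(position, orientation): joint angles nearest the present ones, or None.
- get_state(): the state.
- vision.grab_frame(name): name is "scene" or "top" or "wrist"; returns (picture, depth): 400x640x3 uint8, blue, green, red; 400x640 float32, m along the optical axis (not along the pixel's ray), 0 where there is no reading.
- vision.camera_info(name): a dict with "mtx" (3x3 intrinsics, pixels), "R" (3x3) and "t" (3): a world point X has camera coordinates R X + t; the wrist camera has in their place "hand_eye" (4x4, takes a point from camera to tool coordinates, whose origin is the TCP and whose axes are the flange's). Camera axes: x right, y down, z forward; pixel columns grow to the right and rows downward; lengths in m; the calibration is good to about 2 mm. A picture is of the moment at which its call begins: read the wrist's pose just before it. camera_info takes no time and is no camera call.
A pose or a line that the arm cannot do raises ctrl.Unreachable and nothing moves.
- ticket.close_job(): hands the job in, once; it reports no verdict.
Trained networks look in the newest picture that a camera, given by its name, has taken for a name from the list of things; names that differ only in an ending like _2 or _b are one class to them, and where a whole thing is asked for, a point or a joint stands for the part that bears it (a point fixed in the world has none). Each returns a list of dicts, best first, with "p" (0 to 1); they miss things now and then, are a little off and sometimes report something else, mostly with a low value. They report only what shows in the picture. A call takes as long as a camera call. They do not tell look-alikes from the thing itself.
- models.recognise(camera, target): "point" ([column, row] in pixels, amid what is visible of it).
- models.masks_of(camera, target): "mask" (400x640 bool, what is visible of it) and "point" ([column, row] in pixels, amid what is visible of it).
The state is a dict: "time": time; "qpos": joint angles; "qd": joint speeds; "tau": joint torques, N m; "tcp_pos": TCP position; "eef_rot": TCP orientation; "contact_force": force on the tool from outside, world axes, zero at the start; "wrist_torque": the same for the moment, N m; "width": finger opening in m.
Only numpy, scipy, OpenCV 4.12 (cv2) and the standard library are available. Lean on these libraries where they do the work, as an engineer would, in place of code of your own. Each camera call takes 0.05 s, during which the arm holds its last target. There are 200 camera calls.

## Working session

There is one attempt and no reset: what is moved stays moved. The work goes in short steps, each a Python script; the robot and the scene stay as the last script left them, time stands still between calls to the robot, and variables do not carry over. Pictures are saved under pics/ and viewed, about 8 in all and at most 12, crops included, and the job is handed in when it is done.

```bash
ls; mkdir -p pics; python3 - <<'E'
from station import ctrl,get_state,vision,models
import cv2,numpy as np,pickle
d={}
for c in("top","scene"):
    p,z=vision.grab_frame(c); i=vision.camera_info(c); d[c]=(p,z,i)
    print(c,np.round(np.array(i["R"]),3).tolist(),np.round(i["t"],3),i["mtx"][0])
    for t in("pipette_blue","rest"):
        m=models.masks_of(c,t); d[c+t]=m
        print(t,[(np.round(x["point"]),round(x["p"],2),int(x["mask"].sum())) for x in m])
pickle.dump(d,open("d.pkl","wb"))
cv2.imwrite("pics/a.png",d["top"][0]);cv2.imwrite("pics/b.png",d["scene"][0])
print(ctrl.pinch_z,get_state())
E
```

```text
pics
top [[-0.0, -1.0, 0.029], [-0.996, -0.002, -0.084], [0.084, -0.029, -0.996]] [-0.014  0.428  0.942] [462.31053977   0.         317.36781828]
pipette_blue [(array([433., 277.]), 0.87, 1291), (array([174., 195.]), 0.59, 1394)]
rest []
scene [[0.872, 0.489, -0.013], [0.422, -0.764, -0.487], [-0.248, 0.42, -0.873]] [-0.367 -0.16   1.227] [460.86119745   0.         315.50504134]
pipette_blue [(array([196., 263.]), 0.77, 1160), (array([375., 224.]), 0.7, 1938), (array([376., 129.]), 0.64, 771)]
rest [(array([377., 222.]), 0.6, 1978)]
-0.0187 {'time': 0.3, 'qpos': array([-1.03050757,  0.50776775, -0.23758808,  1.50045708,  0.12569746,
        1.14890956, -0.15480535]), 'qd': array([ 1.08274075e-04, -1.93248475e-03,  1.28029214e-03, -3.01393163e-03,
       -4.84944986e-04, -4.19171240e-05,  1.04802731e-04]), 'tau': array([ 2.64975097e-03, -6.19780111e+01, -2.18190841e+00, -2.49528998e+01,
        1.33820184e-02,  7.10102438e-03,  2.02320712e-05]), 'tcp_pos': array([0.26322982, 0.5666983 , 0.2310193 ]), 'eef_rot': array([-6.36712682e-05,  2.15691493e-01,  9.76461521e-01, -2.72734475e-04]), 'contact_force': array([-0.83205348,  0.41855789,  0.52106959]), 'wrist_torque': array([-0.00178749, -0.00842313,  0.07830696]), 'width': 0.08518135631047112}
```

View pics/a.png

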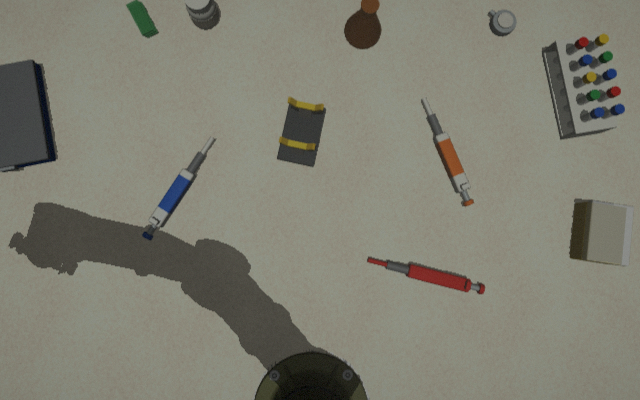

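View pics/b.png

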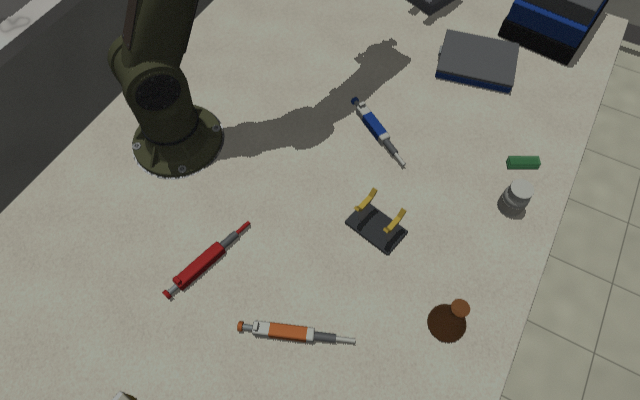

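Top view: blue pipette lies around (175,190), nose up-right at (212,139), button at (148,235). Rest notches are near (306,104) and (297,144), orange at (450,155), and the red look-alike at (425,275). The scene view agrees: blue (375,124), rest (376,222).

```bash
cat > h.py <<'E'
import numpy as np,cv2
def pts(z,i,m,Rt=None):
    v,u=np.nonzero(m&(z>0)); d=z[v,u]; K=np.array(i["mtx"])
    c=np.stack([(u-K[0,2])*d/K[0,0],(v-K[1,2])*d/K[1,1],d],1)
    if Rt is not None: return c@Rt[:3,:3].T+Rt[:3,3]
    return (c-np.array(i["t"]))@np.array(i["R"])
def pca(xy):
    c=xy.mean(0); a=np.linalg.svd(xy-c,full_matrices=False)[2][0]
    return c,a
E
python3 - <<'E'
import pickle,numpy as np,cv2
from h import *
d=pickle.load(open("d.pkl","rb"))
for c,bi in(("top",(175,190)),("scene",(375,124))):
    p,z,i=d[c]; hsv=cv2.cvtColor(p,cv2.COLOR_BGR2HSV)
    m=min(d[c+"pipette_blue"],key=lambda x:np.hypot(*(np.array(x["point"])-bi)))["mask"]
    P=pts(z,i,m); P=P[P[:,2]>.006]; ce,a=pca(P[:,:2])
    s=(P[:,:2]-ce)@a
    print(c,"mask",ce,a,"ext",np.percentile(s,[0,1,99,100]),"z",np.percentile(P[:,2],[5,50,95,100]))
    win=np.zeros(z.shape,bool); win[bi[1]-60:bi[1]+60,bi[0]-50:bi[0]+50]=1
    b=(hsv[...,0]>100)&(hsv[...,0]<130)&(hsv[...,1]>150)&(hsv[...,2]>80)&win
    B=pts(z,i,b); s=(B[:,:2]-ce)@a; w=(B[:,:2]-ce)@[-a[1],a[0]]
    print(" sleeve",B.mean(0),np.percentile(s,[1,99]),np.percentile(w,[2,98]),len(B))
    y=(hsv[...,0]>18)&(hsv[...,0]<32)&(hsv[...,1]>130)&(hsv[...,2]>80)
    r=(301,132) if c=="top" else (376,222)
    win=np.zeros(z.shape,bool); win[r[1]-50:r[1]+50,r[0]-45:r[0]+45]=1
    Y=pts(z,i,y&win); Y=Y[Y[:,2]>.07]
    k=cv2.kmeans(Y[:,:2].astype(np.float32),2,None,(3,50,1e-5),5,0)[1].ravel()
    mids=[]
    for j in(0,1):
        q=Y[k==j]; mids.append(np.array(cv2.minAreaRect(q[:,:2].astype(np.float32))[0])); print(" notch",len(q),q.mean(0),q[:,2].min(),q[:,2].max(),cv2.minAreaRect((q[:,:2]*1000).astype(np.float32)))
    print(" rest",(mids[0]+mids[1])/2,mids[1]-mids[0],np.linalg.norm(mids[1]-mids[0]))
    # base edges check
    D=(hsv[...,2]<90)&win; Q=pts(z,i,D); Q=Q[(Q[:,2]>.006)&(Q[:,2]<.02)]
    if len(Q): print(" base",cv2.minAreaRect((Q[:,:2]*1000).astype(np.float32)))
E
```

```text
top mask [0.44314288 0.27753195] [-0.85089141  0.52534161] ext [-0.13591519 -0.12886928  0.10615097  0.10956088] z [0.01357467 0.02546563 0.0301669  0.04331483]
 sleeve [0.43993695 0.28114452 0.02717817] [-0.03232665  0.04068527] [-0.01347747  0.01040237] 454
 notch 227 [0.53250727 0.02936924 0.08277353] 0.07123280419629104 0.09647928954499096 ((532.8114624023438, 28.791667938232422), (70.41119384765625, 11.63969612121582), 77.63996124267578)
 notch 211 [0.61044925 0.01287973 0.08258146] 0.07006234125368926 0.09647941275217092 ((610.7059326171875, 12.382863998413086), (70.37398529052734, 11.531198501586914), 77.85813903808594)
 rest [0.57175866 0.02058728] [ 0.07789439 -0.01640878] 0.07960391998701793
 base ((570.7901611328125, 20.948040008544922), (79.55109405517578, 127.3562240600586), 78.16468048095703)
scene mask [0.44644775 0.27324269] [ 0.85112337 -0.52496573] ext [-0.11366786 -0.10913282  0.12510545  0.13153704] z [0.01085756 0.0242596  0.0306394  0.04252554]
 sleeve [0.43982924 0.28096241 0.02694803] [-0.0471358   0.02693615] [-0.00890403  0.01562894] 220
 notch 153 [0.61206516 0.01551599 0.08334631] 0.07494532570982046 0.09610608424710859 ((611.34912109375, 12.230443954467773), (70.27556610107422, 12.16285514831543), 77.87712860107422)
 notch 137 [0.53418277 0.03339199 0.08346252] 0.0753841086096975 0.09834487204186176 ((533.3408203125, 28.573184967041016), (69.91268920898438, 11.921072006225586), 78.23883056640625)
 rest [0.57234496 0.02040181] [-0.07800841  0.01634276] 0.07970193387285734
 base ((572.4456787109375, 19.100326538085938), (80.33149719238281, 130.23941040039062), 78.41010284423828)
```

```bash
cat >> h.py <<'E'
from scipy.spatial.transform import Rotation as Ro
def quat(deg): # tool down, tool x at yaw deg
    a=np.radians(deg); x=np.array([np.cos(a),np.sin(a),0]); z=np.array([0,0,-1.])
    q=Ro.from_matrix(np.stack([x,np.cross(z,x),z],1)).as_quat(); return q[[3,0,1,2]]
E
python3 - <<'E'
from station import ctrl,get_state,vision
from h import *
q=quat(148.3); g=np.array([.4317,.2838])
print(ctrl.ik([*g,.12],q),ctrl.ik([.572,.0205,.2],quat(168.1)))
ctrl.movep([*g,.13],q); print(get_state()["time"])
s=get_state(); p,z=vision.grab_frame("wrist"); i=vision.camera_info("wrist")
T=np.eye(4);w=s["eef_rot"];T[:3,:3]=Ro.from_quat([w[1],w[2],w[3],w[0]]).as_matrix();T[:3,3]=s["tcp_pos"]
P=pts(z,i,z>0,T@np.array(i["hand_eye"]))
sel=P[(P[:,2]>.018)&(P[:,2]<.032)&(np.hypot(P[:,0]-g[0],P[:,1]-g[1])<.15)]
u=np.array([.851,-.5252]); v=np.array([.5252,.851])
r=(sel[:,:2]-g); a=r@u; b=r@v
m=abs(b)<.03; print("handle along",np.percentile(a[m],[1,99]),"across",np.percentile(b[m&(abs(a)<.04)],[1,99]))
h=P[(P[:,2]>.034)&(P[:,2]<.046)]; hr=h[:,:2]-g; hm=abs(hr@v)<.03; print("hook along",np.percentile((hr@u)[hm],[1,99]) if hm.sum() else None)
c=m&(abs(a)<.06); print("slope deg",np.degrees(np.polyfit(a[c],b[c],1)[0]))
cv2.imwrite("pics/c.png",p)
E
```

```text
[-0.50886055  0.46572843 -0.17371246  1.93577161  0.11419014  0.74940741
  0.26937461] [-0.032       0.44747658 -0.07016959  1.69165643  0.03597449  1.00371334
  1.24849141]
1.6
handle along [-0.0955564   0.10666491] across [-0.01031538  0.0174495 ]
hook along [-0.0624983 -0.0527033]
slope deg -0.34534744372283854
```

View pics/c.png

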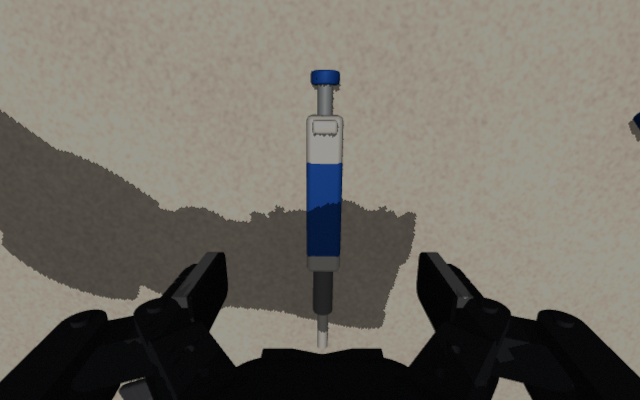

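The wrist view shows the handle upright and centred between the fingers, around column 324. The hook is at 57.6 mm along as it should be, and the handle is offset about 2–3 mm sideways. I'll grasp with that small correction.

```bash
python3 - <<'E'
from station import ctrl,get_state,vision
from h import *
g=np.array([.4317,.2838])+.0025*np.array([.5252,.851])
ctrl.movel([*g,.03]); ctrl.movel([*g,.005],max_speed=.05)
s=get_state(); print(s["tcp_pos"],s["contact_force"])
ctrl.close_gripper(40); s=get_state(); print(s["time"],s["width"],s["contact_force"])
ctrl.movel([*g,.03],max_speed=.05); ctrl.movel([*g,.22]); s=get_state(); print(s["time"],s["width"],s["contact_force"])
ctrl.movep([.572,.0205,.22],quat(168.1)); s=get_state(); print(s["time"],s["width"],s["tcp_pos"])
for c in("top","scene"):
    p,z=vision.grab_frame(c); i=vision.camera_info(c)
    P=pts(z,i,z>0); u=np.array([.979,-.206]);v=np.array([.206,.979])
    r=P[:,:2]-[.572,.0205]
    hsv=cv2.cvtColor(p,cv2.COLOR_BGR2HSV).reshape(-1,3)[(z>0).ravel()]
    b=(hsv[:,0]>100)&(hsv[:,0]<130)&(hsv[:,1]>150)&(hsv[:,2]>50)&(np.hypot(*r.T)<.16)&(P[:,2]>.1)
    print(c,b.sum()); 
    if b.sum()>20: print(np.percentile(r[b]@u,[1,50,99]),np.percentile(r[b]@v,[1,99]),np.percentile(P[b,2],[1,50,99]))
    cv2.imwrite(f"pics/d_{c}.png",p)
im=np.vstack([cv2.imread("pics/d_top.png")[20:270,150:450],cv2.imread("pics/d_scene.png")[60:310,230:530]])
cv2.imwrite("pics/d.png",im)
E
```

```text
[0.43290815 0.28587579 0.00480403] [-0.16418043  0.25402435  0.33281482]
3.6833 0.027511789540432277 [-1.30208128e-01  4.24058723e-03  4.87352410e+00]
5.75 0.026961439702321295 [-0.13367949 -0.01049726 -1.51142836]
6.9 0.027541193889876785 [0.57162859 0.02220967 0.21976006]
top 0
scene 371
[-0.09600973  0.02407944  0.04516466] [-0.0132092  0.0143075] [0.2219699  0.24088185 0.24538619]
```

View pics/d.png

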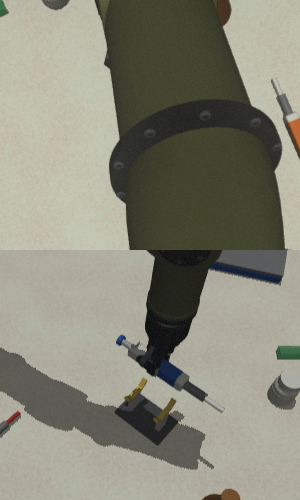

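Pipette is held level over the rest, nose outward, and centred to about 1 mm along and across. Lowering.

```bash
python3 - <<'E'
from station import ctrl,get_state
ctrl.movel([.572,.0205,.12],max_speed=.12)
f0=get_state()["contact_force"][2]
for z in (.095,.091,.089,.087,.086,.085,.084,.083):
    ctrl.movel([.572,.0205,z],max_speed=.03); ctrl.pause(.15); s=get_state()
    print(z,s["tcp_pos"].round(4),s["contact_force"].round(1),round(s["width"],4),s["time"])
    if s["contact_force"][2]-f0>4: break
E
```

```text
0.095 [0.5721 0.0205 0.0952] [-0.6 -0.4 -1.5] 0.0274 9.1167
0.091 [0.572  0.0205 0.091 ] [ 0.1 -0.5 -2. ] 0.0271 9.55
0.089 [0.572  0.0205 0.089 ] [ 0.5 -0.2 -1.3] 0.0277 9.95
0.087 [0.572  0.0205 0.087 ] [-0.6 -0.1 -1. ] 0.0272 10.35
0.086 [0.572  0.0205 0.086 ] [ 0.2 -0.6 -1.2] 0.0271 10.75
0.085 [0.5722 0.0205 0.0853] [-0.7 -0.4  5.2] 0.0272 11.15
```

Contact came at the predicted height. Releasing, retreating and checking.

```bash
python3 - <<'E'
from station import ctrl,get_state,vision,models
from h import *
ctrl.ungrasp(); ctrl.pause(.2); print(get_state()["width"])
ctrl.movel([.572,.0205,.13],max_speed=.06); ctrl.movel([.572,.0205,.25])
ctrl.movep([.35,.35,.3],quat(150)); ctrl.pause(.3); print(get_state()["time"])
u=np.array([.979,-.206]);v=np.array([.206,.979]); ims=[]
for c in("top","scene"):
    p,z=vision.grab_frame(c); i=vision.camera_info(c); P=pts(z,i,z>0)
    hsv=cv2.cvtColor(p,cv2.COLOR_BGR2HSV).reshape(-1,3)[(z>0).ravel()]
    r=P[:,:2]-[.572,.0205]
    k=(P[:,2]>.1)&(P[:,2]<.125)&(np.hypot(*r.T)<.17); a=r[k]@u;b=r[k]@v;H=hsv[k]
    hm=abs(a)<.06; t=abs(a)<.035
    bl=(H[:,0]>100)&(H[:,0]<130)&(H[:,1]>150)
    hk=P[k,2]>.114
    print(c,"across",np.percentile(b[t],[2,98]),"angle",np.degrees(np.polyfit(a[hm],b[hm],1)[0]),"top z",np.median(P[k,2][t]),
     "zslope deg",np.degrees(np.polyfit(a[t],P[k,2][t],1)[0]),"blue min (button)",a[bl].min(),"hook",np.percentile(a[hk],[5,50,95]) if hk.any() else None)
    ims.append(p)
im=np.vstack([ims[0][20:270,200:600],ims[1][120:370,180:580]]); cv2.imwrite("pics/e.png",im)
E
```

```text
0.08550467242541161
15.5833
top across [-0.0135631   0.01370926] angle -0.13425768555177767 top z 0.10663412629620772 zslope deg -0.2079827084203055 blue min (button) -0.09659266292847463 hook [-0.06200173 -0.05756913 -0.05295316]
scene across [-0.01487133  0.01245536] angle 0.44758772461624974 top z 0.10678724447520355 zslope deg -0.19751819470878085 blue min (button) -0.09521355252427104 hook [-0.06204084 -0.05683178 -0.05305218]
```

View pics/e.png

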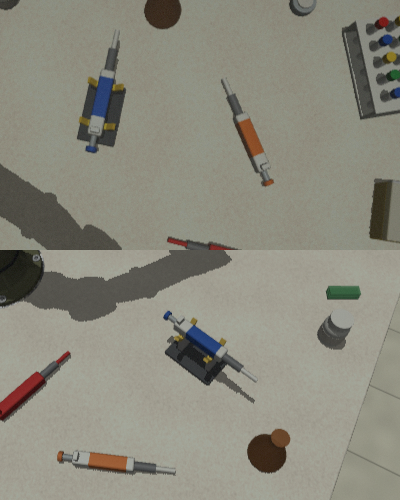

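Blue pipette sits in both notches, level, and the arm is clear. Orange is unchanged. Handing in.

```bash
python3 -c "
from station import ticket
print(ticket.close_job())"
```

```text
the job is handed in; nothing more can be done
None
```

The blue pipette is lying in both notches of the rest, and the job is handed in. I gripped it at the handle centre, lowered it until a contact force of about 5 N showed at the expected seat height, then let go and backed away. The clock stood at 15.6 s before the last pictures and the hand-in.

**Final checks:** both cameras agree on these.
- **Position:** the pipette is within about 2 mm of the rest's middle along and across, and its axis is within 0.5° of the rest's.
- **Height:** the handle top is about 107 mm up, against 108 mm nominal, and it lies level to 0.2°.
- **Orange pipette:** it looks unmoved in the last pictures. I judged this by eye and did not measure it.
- **Arm:** it is well clear and touching nothing.

**Disagreements:**
- Before the grasp, the wrist camera put the handle about 3.5 mm to one side of the fixed-camera estimate. I split the difference and the closing fingers centred it.
- The trained networks also reported the red pipette as the blue one. I ruled it out by colour in the pictures.
- They found no rest in the top view, so I located it from its yellow notches.

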